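# Shut the router cabinet and lock its door with the pin

## Task

Push the door of the small black router cabinet shut until it clicks home on its catch. Then take the steel lock pin out of its wooden stand and slide it through both eyelets of the hasp, the door's and the cabinet's, until its collar rests against the upper eyelet, so that the door is locked; let go of it there. Leave the other things on the console where they are.

Things in the scene. Friction and masses are not known exactly. Their poses are not given: they have to be found in the camera images.
- cabinet: black steel cabinet, fixed, 200 deep (x) x 260 wide (y) x 166 mm high; origin at the centre of its underside. It stands turned so that its front looks to the robot's right; the front is the plane x = -100 mm of its frame, facing -x: the door fills it from y = +118 to -62 mm; right of that (y = -62 to -130 mm) is a fixed jamb that carries the cabinet's eyelet.
- door (a joint): hinge angle of the door (rad): 0 is shut, positive is open, swinging out towards -x of the cabinet. Upright hinge at the door's left (+y) edge. A ball catch resists over the last 0.08 rad and snaps the door home below about 0.04; force at the door's middle about 5 N
- door_hinge (a point): point on the hinge axis, in the plane of the door's outer face, 83 mm above the table. The wooden door reaches from here 180 mm along -y of the cabinet when shut, is 14 mm thick (behind the outer face) and stands 22 to 152 mm above the table
- door_push (a point): point on the door's flat outer face, 110 mm from the hinge axis, 130 mm above the table (22 mm below the door's top edge): a good place to push. The door's eyelet bracket starts 149 mm from the hinge
- door_eye (a point): centre of the upper mouth of the 16 mm through hole in the door's steel eyelet plate (44 x 44 x 8 mm, on an arm at the door's free edge, 53 mm out from its face, 208 mm from the hinge, 114 mm above the table). Moves with the door; when shut it lies on the hole axis (z) of eye, 16 mm above that origin, and both holes share that axis
- eye: the cabinet's fixed steel eyelet plate, 44 x 44 x 8 mm, 16 mm through hole, held 45 mm out from the jamb. Origin at the centre of the hole's upper mouth, 100 mm above the table; z along the hole axis, up and out, leaning 30 degrees from vertical to the cabinet's front (its -x); y as the cabinet's. With the door shut the door's eyelet plate lies over this one, 8 mm gap
- pin: steel lock pin, 118 mm long, 0.15 kg, upright in the stand at the start. Origin at the tip (lower end), z along the pin to the knob. Shaft 12 mm thick, last 12 mm tapered to 5 mm; collar 30 mm across, z = 70 to 76 mm; round knob 24 mm across, z = 76 to 118 mm, to grip. Fully in, its tip lies 54 mm below the origin of eye along the hole axis
- pin_knob (a point): point on the pin's axis in the knob, 101 mm from the tip: put the TCP here to grip
- pin_collar (a point): point on the pin's axis at the underside of the collar, 70 mm from the tip
- stand: light wooden block 70 x 70 x 50 mm, fixed, with one upright hole 13.5 mm wide and 42 mm deep in the middle of its top, in which the pin stands; origin at the centre of its underside
- cube: clear glass cube, 60 mm; a bystander; origin at the centre of its underside
- clipboard: small wooden board 120 x 80 x 12 mm with a steel spring clip on it (27 mm high in all); a bystander, lies loose; origin at the centre of its underside, long side along x
- toy: three-lobed yellow plastic fidget spinner, 88 mm across, 15 mm high; a bystander; origin at the centre of its underside
- tray: round white ceramic tray, 140 mm across, 22 mm high; a bystander; origin at the centre of its underside
- caddy: open clear acrylic remote caddy 100 x 160 x 90 mm with two remote controls standing in it, up to 167 mm high; a bystander; origin at the centre of its underside
- remote: black remote control lying flat, 170 x 45 x 19 mm, long side along x; a bystander; origin at the centre of its underside
There are look-alikes about, which are no part of the job. Leave any pink or red look-alike of the pin alone.

How it is judged (in metres and radians):
On the way, in this order (a step that is already met when the one before it is completed fails the run):
1. the door is shut and seated on its catch (value of joint door below 0.03 rad and velocity of joint door below 0.2 rad/s), for 0.2 s.
2. the pin's tip has gone through both eyelets (value of joint door below 0.03 rad and x of pin in the frame of eye between -0.012 and 0.012 m and y of pin in the frame of eye between -0.012 and 0.012 m and x of door_eye in the frame of pin between -0.006 and 0.006 m and y of door_eye in the frame of pin between -0.006 and 0.006 m and z of pin in the frame of eye below -0.012 m), for 0.1 s.
At the end, for the whole second after the job is handed in: The door is shut on its catch (under 0.03 rad) and the pin stands at rest through both eyelets, along the hole axis (within 0.25 rad, as the play of the holes allows), its collar within 6 mm of the upper eyelet plate (tip 48 to 60 mm below the cabinet eyelet's upper mouth), let go (value of joint door below 0.03 rad and angle between the z axis of pin and the z axis of eye, either way round below 0.25 rad and x of pin in the frame of eye between -0.012 and 0.012 m and y of pin in the frame of eye between -0.012 and 0.012 m and x of door_eye in the frame of pin between -0.006 and 0.006 m and y of door_eye in the frame of pin between -0.006 and 0.006 m and z of pin in the frame of eye between -0.06 and -0.048 m and linear speed of pin below 0.02 m/s and velocity of joint door below 0.05 rad/s); the robot touches nothing.
It fails at once if a bystander (cube, clipboard, toy, tray, caddy or remote) is moved more than 30 mm (distance of any of cube, clipboard, toy, tray, caddy, remote from where it was at the start of the episode above 0.03 m).
It also fails if it takes over 54 s, if anything falls off the work surface, if the arm or the gripper's body presses on something with over 40 N, if the wrist force passes 120 N, or if a joint passes its speed limit or range.

## Robot

A 6-joint arm with a two-finger parallel gripper is mounted at the origin on the work surface. World frame = base frame: x ahead of the robot, y to its left, z up, the work surface at z = 0. Lengths are in mm, angles in rad, forces in N, time in s.
With the tool pointing down it reaches from about 350 to 725 mm from the base axis. Payload 4.3 kg.
Tool frame: the origin (TCP) lies between the finger pads, 19 mm behind the fingertips; this is the grasp point; z points along the fingers, y is the line along which they close (so a half turn about z gives the same grasp; the last joint's range is limited). The gripper opens to 85 mm and grips with 20 to 120 N. Pads are 22 mm wide; open, the fingers measure 114 mm over their backs; the gripper's body (76 mm by 85 mm) begins 54 mm behind the grasp point. The pads swing forward as they close: fully open they stand 13 mm farther back than shut.
Start: joints at [-1.32, 0.377, 0.081, 1.274, 0, 1.46], TCP at [203, -538.011, 250.029] pointing down, gripper open.
Joint ranges: [-2.72, 2.72], [-0.84, 1.66], [-1.02, 1.22], [-1.77, 2.12], [-1.37, 1.28], [-3.14, 3.14]. Speed limits (rad/s): [2.57, 2.57, 3.14, 3.14, 3.14, 3.14].

## Interface

Orientations are given as [roll, pitch, yaw] about the fixed x, y, z axes, in that order (R = Rz(yaw) Ry(pitch) Rx(roll)).
In Python, from rig import state, snapshot, hand_in gives the robot as it stands.
- The arm moves only by the tool play_rows, never from a script. Its argument "increments" is one flat list of numbers, 4 for each row, row after row: the shift along the tool's x, y, z in mm, then the turn about the tool's z in rad. A call has 1 to 5 rows; each row is the pose to reach, as a shift and turn from the pose commanded when the call began, along the tool's axes at that moment; what a row does not reach only later rows make up. A row lasts 1/12 s, in which the tool goes at most 41.7 mm and 7.16 degrees, less where a joint would pass 70% of its speed; a pose out of reach is approached as far as the arm can. A call with a gripper value outside its range is refused whole. "claw" is the finger opening in mm, from 0 to 85.4, set as the call begins (left out, the last holds). The fingers move at their own pace and stop on an object; "grip_force" is the grip in N (left out, the last holds). Time passes only in rows, so rows that repeat a pose let the fingers close. It gives the time, the measured TCP pose, the force, the opening and the grip force at its end, in the units of the state.
- state(): the state, without advancing time (a new reading comes with each control period).
- snapshot(name): name is "scene" or "side" or "wrist"; returns a dict with "img" (480x640x3 uint8, red, green, blue), "fov_y" (degrees; the focal length in pixels is half the picture's height over the tangent of half this angle, whatever the lens; pixels are square), "cx", "cy" (the principal point, pixels), "R" (3x3) and "t" (3): a world point X has camera coordinates R X + t. Camera axes: x right, y down, z forward; pixel columns grow to the right and rows downward; lengths in mm; the calibration is good to about 2 mm. A picture is of the moment at which its call begins. There is no depth.
- hand_in(): hands the job in; it is judged then, once.
The state is a dict: "clock": time; "joint_positions": joint angles; "dq": joint speeds; "tau": joint torques, N m; "tcp_pos": TCP position; "eef_rot": TCP orientation; "contact_force": force on the tool from outside, world axes, zero at the start; "moment": the same for the moment, N m; "opening": opening from 0.0 (shut) to 1.0 (fully open); "grasp_force": force on a finger pad.
Only numpy, scipy, OpenCV 4.12 (cv2) and the standard library are available. Lean on these libraries where they do the work, as an engineer would, in place of code of your own. Each camera call takes 0.05 s, during which the arm holds its last target. There are 200 camera calls.

## Working session

There is one attempt and no reset: what is moved stays moved. The work goes in short steps, Python scripts to look and compute and a tool call to move; the robot and the scene stay as the last step left them, time stands still between calls to the robot, and variables do not carry over. Pictures are saved under pics/ and viewed, at most 10 in all, crops included, and the job is handed in when it is done.

Besides the shell and the picture viewer there is one more tool, called after ">>>" by a JSON object that holds its "fn" and its "kwargs", one argument or row to a line. play_rows: Moves the arm, as the interface text tells. Its arguments: {"type":"object","properties":{"increments":{"type":"array"},"claw":{"type":"number"},"grip_force":{"type":"number"}},"required":["increments"]}

```bash
mkdir -p pics; ls; cat > h.py <<'E'
import numpy as np,cv2
from rig import state,snapshot
def save(n,f,crop=None,s=1):
    d=snapshot(n); im=d['img'][:,:,::-1]; np.savez('pics/'+f+'.npz',**{k:v for k,v in d.items()})
    if crop: x,y,w,h=crop; im=im[y:y+h,x:x+w]
    cv2.imwrite('pics/'+f+'.png',cv2.resize(im,None,fx=s,fy=s,interpolation=cv2.INTER_CUBIC)); return d
def ray(d,u,v):
    f=240/np.tan(np.radians(float(d['fov_y']))/2); R=np.array(d['R']);t=np.array(d['t'])
    c=-R.T@t; r=R.T@np.array([(u-d['cx'])/f,(v-d['cy'])/f,1]); return c,r/np.linalg.norm(r)
def atz(d,u,v,z):
    c,r=ray(d,u,v); return c+r*(z-c[2])/r[2]
def proj(d,X):
    f=240/np.tan(np.radians(float(d['fov_y']))/2); p=np.array(d['R'])@np.array(X)+np.array(d['t']); return np.array([d['cx']+f*p[0]/p[2],d['cy']+f*p[1]/p[2]])
def tri(*o):
    A=0;b=0
    for d,u,v in o:
        c,r=ray(d,u,v);P=np.eye(3)-np.outer(r,r);A=A+P;b=b+P@c
    X=np.linalg.solve(A,b);return X,[proj(d,X)-[u,v] for d,u,v in o]
def load(f): return dict(np.load('pics/'+f+'.npz'))
E
python3 -c "
from h import *
for n in('scene','side'):
    d=save(n,n); print(n,d['fov_y'],d['cx'],d['cy'],(-np.array(d['R']).T@np.array(d['t'])).round())
print(state())"
```

```text
pics
scene 49.05085634420124 316.13670744654144 240.92766108491873 [1008. -678.  943.]
side 55.416006998946926 324.841691103144 236.9359282118171 [440. 967. 864.]
{'clock': 0.1, 'joint_positions': array([-1.32026676e+00,  3.78018335e-01,  7.97810039e-02,  1.27441116e+00,
       -1.05457818e-05,  1.46051349e+00]), 'dq': array([-0.00137447, -0.00151515,  0.00090319,  0.00122667, -0.00032147,
        0.00021853]), 'tau': array([ 7.61940864e-04, -4.64693785e+01,  2.70581979e+01,  1.20452995e-02,
       -1.54999930e-04,  8.82151738e-06]), 'tcp_pos': array([ 202.86951756, -537.43492823,  249.14643792]), 'eef_rot': array([-3.13975058e+00, -1.93366405e-04,  3.60812226e-01]), 'contact_force': array([ 0.59054081,  0.07873296, -0.76208306]), 'moment': array([ 0.0182828 , -0.00368604,  0.00301803]), 'grasp_force': 0.0, 'opening': 1.0014324803293737}
```

View pics/scene.png

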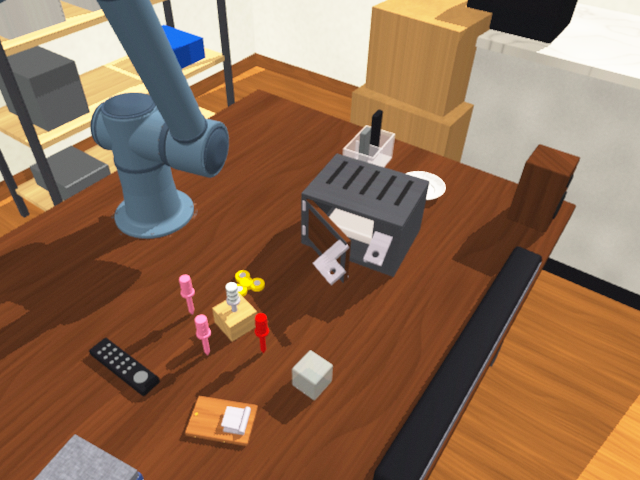

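View pics/side.png

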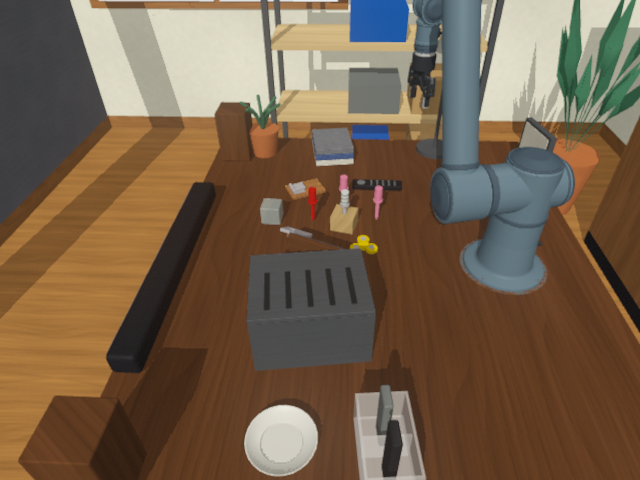

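Scene: the cabinet top is at about (365,190), with the front facing the camera and the door ajar. The silver pin stands in the stand at (233,300), with pink and red look-alikes around it. Side: the pin is at (345,200) and the cabinet top at (310,280). I'll enlarge these regions.

```bash
python3 -c "
from h import *
a=load('scene')['img'][:,:,::-1]; b=load('side')['img'][:,:,::-1]
r=lambda i,s:cv2.resize(i,None,fx=s,fy=s,interpolation=cv2.INTER_CUBIC)
A=r(a[145:285,295:435],4); 
B=r(a[270:345,205:265],4);C=r(b[180:240,320:370],4)
o=np.zeros((560,800,3),np.uint8); o[:,:560]=A; o[:300,560:800]=B; o[310:550,560:760]=C
cv2.imwrite('pics/c1.png',o)
cv2.imwrite('pics/c2.png',r(b[225:375,235:385],4))
"
```

```text
(no output)
```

View pics/c1.png

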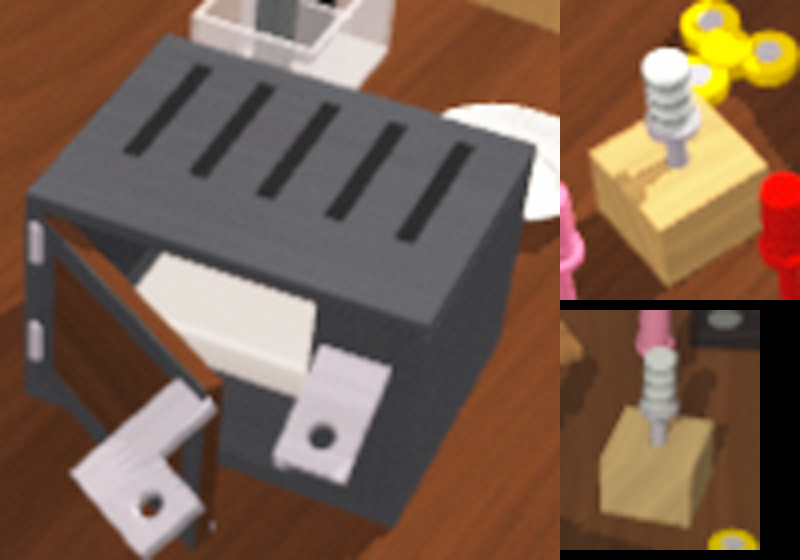

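View pics/c2.png

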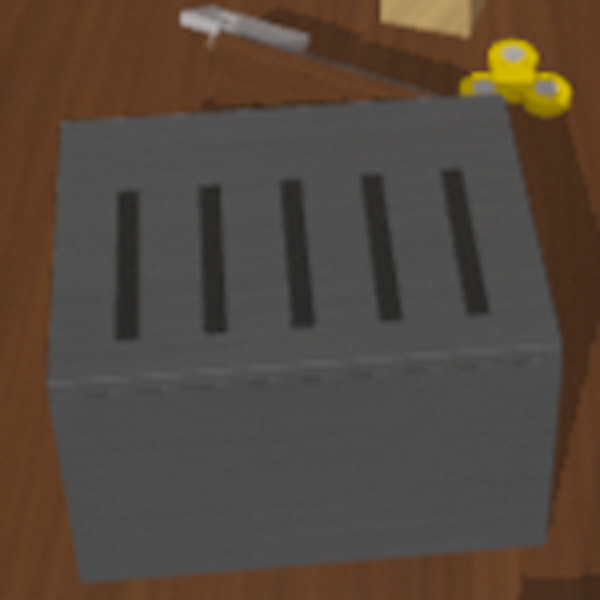

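c1: cabinet top corners at (171,35), (28,192), (430,326) and (535,148); eye hole at (322,436); door eye hole at (150,504); pin knob top at about (666,64) and pin foot at (677,165). c2: top corners at (62,122), (503,97), (560,345) and (50,383).

```bash
cat > fit.py <<'E'
from h import *
from scipy.optimize import least_squares
S=load('scene');D=load('side')
s=lambda x,y:(x/4-.375+295,y/4-.375+145)
e=lambda x,y:(x/4-.375+235,y/4-.375+225)
# cab corners (cab frame): hinge side +y
K={'bl':(100,130),'fl':(-100,130),'fr':(-100,-130),'br':(100,-130)}
O=[(S,'bl',s(171,36)),(S,'fl',s(28,192)),(S,'fr',s(430,326)),(S,'br',s(535,148)),(D,'fl',e(503,97)),(D,'fr',e(62,122)),(D,'bl',e(560,346)),(D,'br',e(50,383))]
def T(p,X):
    c,q=np.cos(p[2]),np.sin(p[2]); return np.array([p[0]+c*X[0]-q*X[1],p[1]+q*X[0]+c*X[1],X[2]])
def eyeW(p): return T(p,(-145,-90,100))
def doorpt(p,a,along,out,z):
    # hinge at (-100,118), along -y when shut, opening to -x
    dx,dy=-np.sin(a),-np.cos(a); ox,oy=-np.cos(a),np.sin(a)
    return T(p,(-100+along*dx+out*ox,118+along*dy+out*oy,z))
f=lambda p:np.concatenate([proj(d,T(p,(*K[k],166)))-uv for d,k,uv in O])
r=least_squares(f,[450,0,1.57]);p=r.x
if __name__=='__main__':
    print(p.round(3),f(p).round(1))
    print('eye',eyeW(p), proj(S,eyeW(p)),'seen',s(322,436))
    for a in np.arange(.4,1.3,.1): print(a.round(2),proj(S,doorpt(p,a,208,53,114)).round(1))
    print('seen',s(150,504))
    g=lambda q:np.concatenate([proj(S,(*q,126))-(205+106/4,270+64/4),proj(S,(*q,51))-(205+117/4,270+164/4),proj(D,(*q,126))-(320+101/4,180+41/4),proj(D,(*q,51))-(320+97/4,180+133/4)])
    q=least_squares(g,[300,-300]);print('pin',q.x,g(q.x).round(1))
E
python3 fit.py
```

```text
[516.837 257.627   1.708] [-1.  -0.3 -1.   0.6 -0.6  0.8  1.2 -0.6  0.3 -0.8 -0.4 -0.   0.7  0.7
 -1.4  0.8]
eye [625.78560714 126.26755227 100.        ] [374.79130658 254.17350854] seen (375.125, 253.625)
0.4 [345.1 267.5]
0.5 [336.3 270. ]
0.6 [327.  271.9]
0.7 [317.4 273.2]
0.8 [307.7 273.7]
0.9 [297.8 273.5]
1.0 [288.1 272.7]
1.1 [278.6 271.1]
1.2 [269.4 268.9]
seen (332.125, 270.625)
pin [ 443.97564543 -161.78352316] [-0.5  0.6 -0.2 -1.2 -0.8  1.2 -0.3 -1. ]
```

```bash
cat > g.py <<'E'
from fit import *
from scipy.spatial.transform import Rotation as Ro
def go(X,psi=None):
    s=state(); R=Ro.from_euler('xyz',s['eef_rot']).as_matrix()
    d=R.T@(np.array(X)-s['tcp_pos']); y=s['eef_rot'][2]
    print('clk',s['clock'].__round__(2) if isinstance(s['clock'],float) else s['clock'],'delta',d.round(1), 'turn',None if psi is None else round(-(psi-y),3),'F',s['contact_force'].round(1))
E
python3 -c "
from g import *
for n,u,v in(('pink1',190,312),('pink2',207,353),('red',264,351),('toy',248,284),('cube',312,390)): print(n,atz(S,u,v,0).round())
a=least_squares(lambda a:proj(S,doorpt(p,a[0],208,53,114))-s(150,504),[.5]).x[0];print(a)
for q,o in((a,50),(a,14),(.3,12),(.15,11),(.05,11),(0,9),(-.03,9)): print(q,o,doorpt(p,q,110,o,130).round(1))
go(doorpt(p,a,110,50,140),1.708)
"
```

```text
pink1 [ 334. -197.    0.]
pink2 [ 445. -256.    0.]
red [ 541. -181.    0.]
toy [385. -52.   0.]
cube [ 680. -197.    0.]
0.5448985404859302
0.5448985404859302 50 [494.7  52.9 130. ]
0.5448985404859302 14 [509.  86. 130.]
0.3 12 [520.2 112.8 130. ]
0.15 11 [523.4 130.  130. ]
0.05 11 [524.1 141.  130. ]
0 9 [523.8 148.6 130. ]
-0.03 9 [523.6 151.9 130. ]
clk 0.1 delta [ 481.5 -449.1  110.1] turn -1.347 F [ 0.6  0.1 -0.8]
```

>>> {"fn": "play_rows", "kwargs": {
  "increments": [24, -22, 0, 0, 48, -45, 0, 0, 72, -67, 0, 0, 96, -90, 0, 0, 120, -112, 0, 0],
  "claw": 0,
  "grip_force": 30
}}

```text
clock: 0.52
tcp_pos: [275.9, -389.1, 249.5]
eef_rot: [-3.141, 0.0, 0.36]
contact_force: [0.5, 0.6, 0.5]
opening: 0.299
grasp_force: 0.0
```

>>> {"fn": "play_rows", "kwargs": {
  "increments": [24, -22, 0, 0, 48, -45, 0, 0, 72, -67, 0, 0, 96, -90, 0, 0, 120, -112, 0, 0]
}}

```text
clock: 0.93
tcp_pos: [348.5, -241.9, 249.7]
eef_rot: [-3.141, 0.0, 0.361]
contact_force: [0.5, -0.4, -0.1]
opening: 0.003
grasp_force: 0.0
```

>>> {"fn": "play_rows", "kwargs": {
  "increments": [24, -22, 0, 0, 48, -45, 0, 0, 72, -67, 0, 0, 96, -90, 0, 0, 120, -112, 0, 0]
}}

```text
clock: 1.35
tcp_pos: [421.3, -94.8, 249.8]
eef_rot: [-3.141, 0.0, 0.361]
contact_force: [0.1, -0.2, 0.4]
opening: 0.002
grasp_force: 0.0
```

>>> {"fn": "play_rows", "kwargs": {
  "increments": [24, -22, 0, 0, 48, -45, 0, 0, 72, -67, 0, 0, 96, -90, 0, 0, 120, -112, 0, 0]
}}

```text
clock: 1.77
tcp_pos: [494.0, 52.4, 249.6]
eef_rot: [-3.141, 0.001, 0.361]
contact_force: [0.6, -0.1, 1.1]
opening: 0.003
grasp_force: 0.0
```

>>> {"fn": "play_rows", "kwargs": {
  "increments": [0, 0, 0, -0.12, 0, 0, 0, -0.24, 0, 0, 0, -0.36, 0, 0, 0, -0.48, 0, 0, 0, -0.6]
}}

```text
clock: 2.18
tcp_pos: [493.6, 50.8, 249.5]
eef_rot: [-3.141, 0.001, 0.967]
contact_force: [-0.1, 0.6, 0.1]
opening: -0.002
grasp_force: 0.0
```

>>> {"fn": "play_rows", "kwargs": {
  "increments": [0, 0, 0, -0.12, 0, 0, 0, -0.24, 0, 0, 0, -0.36, 0, 0, 0, -0.48, 0, 0, 0, -0.6]
}}

```text
clock: 2.6
tcp_pos: [493.5, 50.6, 249.5]
eef_rot: [-3.14, 0.0, 1.567]
contact_force: [0.5, -0.6, -0.5]
opening: -0.001
grasp_force: 0.0
```

```bash
python3 -c "
from g import *
go(doorpt(p,.545,110,50,140),1.708);print(state()['opening'],state()['joint_positions'])"
```

```text
clk 2.6 delta [  2.3   1.3 109.5] turn -0.141 F [ 0.5 -0.6 -0.5]
-0.0005509199951994953 [-2.57054712e-02  2.18250348e-01 -1.39511431e-01  1.21422844e+00
 -8.39220160e-05  1.54916606e+00]
```

>>> {"fn": "play_rows", "kwargs": {
  "increments": [0, 0, 36, -0.05, 0, 0, 72, -0.1, 0, 0, 108, -0.141, 0, 0, 109, -0.141, 0, 0, 109, -0.141]
}}

```text
clock: 3.02
tcp_pos: [491.3, 50.7, 139.3]
eef_rot: [-3.135, -0.001, 1.701]
contact_force: [0.1, 0.6, -0.5]
opening: -0.001
grasp_force: 0.0
```

>>> {"fn": "play_rows", "kwargs": {
  "increments": [10, 7, 0, 0, 20, 14, 0, 0, 30, 20, 0, 0, 37, 24, 0, 0, 44, 28, 0, 0]
}}

```text
clock: 3.43
tcp_pos: [517.5, 99.3, 142.3]
eef_rot: [3.139, 0.0, 1.703]
contact_force: [-0.1, -1.4, 0.2]
opening: 0.001
grasp_force: 0.1
```

>>> {"fn": "play_rows", "kwargs": {
  "increments": [6, 3, 0, 0, 12, 5, 0, 0, 18, 7, 0, 0, 23, 9, 0, 0, 28, 11, 0, 0]
}}

```text
clock: 3.85
tcp_pos: [522.9, 127.5, 140.8]
eef_rot: [-3.141, 0.0, 1.702]
contact_force: [-0.4, -0.1, -0.3]
opening: -0.003
grasp_force: 0.2
```

```bash
python3 -c "
from g import *
go(doorpt(p,0,110,9,140),1.708)
save('scene','s2',(295,145,140,140),4)"
```

```text
clk 3.85 delta [20.7  3.6  0.8] turn -0.006 F [-0.4 -0.1 -0.3]
```

View pics/s2.png

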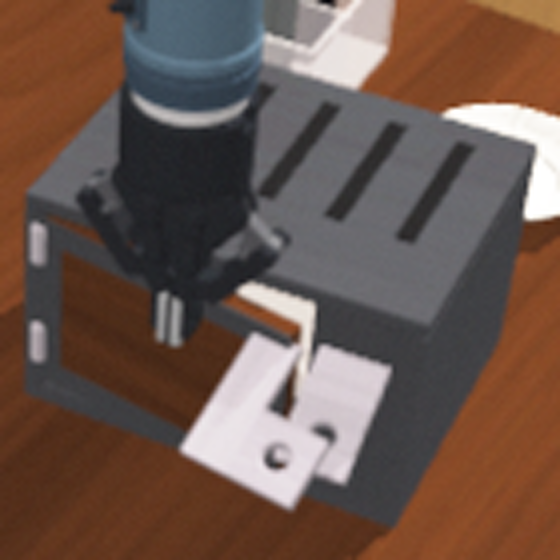

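The door is most of the way shut: the door eye hole is at crop (278,455), against (322,436) for the fixed eye. I'll keep pushing.

>>> {"fn": "play_rows", "kwargs": {
  "increments": [4, 1, 0, 0, 8, 1, 0, 0, 12, 1, 0, 0, 15, 1, 0, 0, 18, 1, 0, 0]
}}

```text
clock: 4.32
tcp_pos: [522.4, 143.6, 141.0]
eef_rot: [3.141, 0.004, 1.7]
contact_force: [1.6, -2.6, -1.2]
opening: 0.0
grasp_force: 1.5
```

>>> {"fn": "play_rows", "kwargs": {
  "increments": [2, 0, 0, 0, 4, 0, 0, 0, 5, 0, 0, 0, 5, 0, 0, 0, 5, 0, 0, 0]
}}

```text
clock: 4.73
tcp_pos: [522.3, 144.1, 141.1]
eef_rot: [3.141, 0.014, 1.698]
contact_force: [2.2, -19.5, 0.6]
opening: -0.005
grasp_force: 0.0
```

```bash
python3 -c "
from g import *
go(doorpt(p,0,110,9,140),1.708)"
```

```text
clk 4.73 delta [4.3 2.1 1.1] turn -0.01 F [  2.2 -19.5   0.6]
```

>>> {"fn": "play_rows", "kwargs": {
  "increments": [-20, 0, 0, 0, -40, 0, 0, 0, -56, 0, -10, 0, -56, 0, -50, 0, -56, 0, -90, 0]
}}

```text
clock: 5.15
tcp_pos: [526.3, 93.6, 229.9]
eef_rot: [-3.135, -0.001, 1.7]
contact_force: [1.5, 1.0, 0.4]
opening: -0.001
grasp_force: 0.0
```

>>> {"fn": "play_rows", "kwargs": {
  "increments": [-24, -12, -10, 0, -48, -24, -10, 0, -72, -36, -10, 0, -96, -48, -10, 0, -120, -60, -10, 0],
  "claw": 50
}}

```text
clock: 5.57
tcp_pos: [484.2, -33.0, 241.3]
eef_rot: [3.141, -0.0, 1.702]
contact_force: [0.8, 1.0, -0.6]
opening: 0.586
grasp_force: 0.0
```

>>> {"fn": "play_rows", "kwargs": {
  "increments": [-24, -12, 0, 0, -48, -24, 0, 0, -72, -36, 0, 0, -96, -48, 0, 0, -116, -58, 0, 0]
}}

```text
clock: 5.98
tcp_pos: [441.6, -156.1, 241.1]
eef_rot: [3.141, -0.0, 1.701]
contact_force: [0.0, -0.7, 0.4]
opening: 0.581
grasp_force: 0.0
```

```bash
python3 -c "
from g import *
go((444,-161.8,200),1.708)
A=save('scene','s3')['img'][215:285,350:400,::-1]
W=save('wrist','w3'); print(W['fov_y'],proj(W,(444,-161.8,126)),proj(W,(444,-161.8,50)))
A=cv2.resize(A,None,fx=4,fy=4); o=np.zeros((480,800,3),np.uint8);o[:,:600]=W['img'][:,20:620,::-1];o[:280,600:800]=A
cv2.imwrite('pics/c3.png',o)
print(proj(load('s3'),doorpt(p,0,208,53,114)))"
```

```text
clk 5.98 delta [-6.   1.6 41.1] turn -0.007 F [ 0.  -0.7  0.4]
58.93960221131818 [321.28372518 238.20000192] [320.33066118 208.04598593]
[374.01759844 251.90317123]
```

View pics/c3.png

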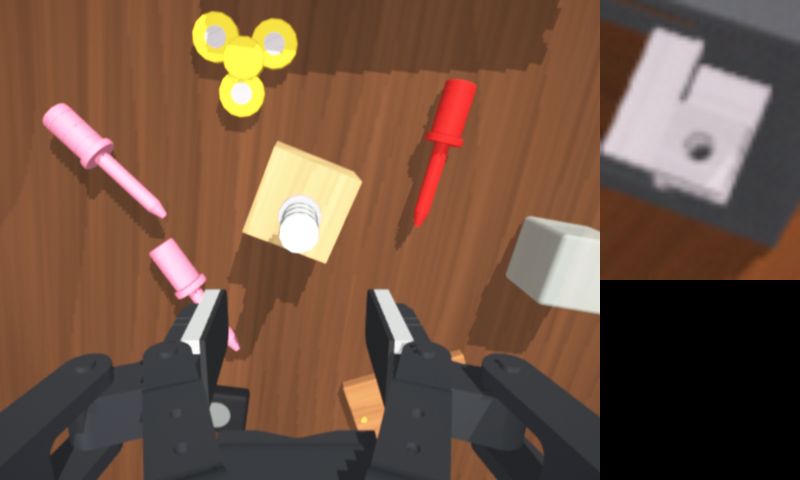

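The door eye hole is at (374.6,251.4) against a predicted (374.0,251.9), so the door is shut. The wrist view shows the knob at (319,234), within 2 mm of the prediction. Descending to grip.

>>> {"fn": "play_rows", "kwargs": {
  "increments": [-4.6, 0.8, 30, -0.007, -4.6, 0.8, 60, -0.007, -4.6, 0.8, 90, -0.007, -4.6, 0.8, 115, -0.007, -4.6, 0.8, 132, -0.007]
}}

```text
clock: 6.5
tcp_pos: [442.5, -157.7, 106.6]
eef_rot: [-3.14, -0.002, 1.709]
contact_force: [0.7, -0.4, 0.0]
opening: 0.587
grasp_force: 0.0
```

>>> {"fn": "play_rows", "kwargs": {
  "increments": [0, 0, 0, 0, 0, 0, 0, 0, 0, 0, 0, 0, 0, 0, 0, 0, 0, 0, 0, 0],
  "claw": 0,
  "grip_force": 30
}}

```text
clock: 6.92
tcp_pos: [444.3, -159.2, 110.0]
eef_rot: [3.14, 0.0, 1.709]
contact_force: [-0.4, 1.3, -0.6]
opening: 0.275
grasp_force: 29.9
```

```bash
python3 -c "
from g import *
go((443.5,-160.5,109),1.708); print(state()['opening'])"
```

```text
clk 6.92 delta [-1.1 -0.9  1. ] turn 0.001 F [-0.4  1.3 -0.6]
0.27467373639609594
```

>>> {"fn": "play_rows", "kwargs": {
  "increments": [0, 0, -12, 0, 0, 0, -24, 0, 0, 0, -36, 0, 0, 0, -36, 0, 0, 0, -36, 0]
}}

```text
clock: 7.33
tcp_pos: [445.0, -160.0, 146.2]
eef_rot: [3.139, 0.002, 1.709]
contact_force: [0.5, -0.6, -2.2]
opening: 0.274
grasp_force: 29.9
```

>>> {"fn": "play_rows", "kwargs": {
  "increments": [-6, 0, 0, 0, -12, 0, 0.5, 0, -18, 0, 1.5, 0, -24, 0, 3, 0, -30, 0, 4.5, 0]
}}

```text
clock: 7.75
tcp_pos: [447.9, -189.7, 140.2]
eef_rot: [-3.142, -0.0, 1.708]
contact_force: [-0.1, 3.2, 3.1]
opening: 0.27
grasp_force: 30.7
```

>>> {"fn": "play_rows", "kwargs": {
  "increments": [-5, 0, 1.5, 0, -10, 0, 3.5, 0, -15, 0, 5.5, 0, -20, 0, 7.5, 0, -24, 0, 9.5, 0]
}}

```text
clock: 8.17
tcp_pos: [451.2, -213.5, 130.7]
eef_rot: [-3.142, 0.0, 1.709]
contact_force: [0.7, 2.3, 2.6]
opening: 0.272
grasp_force: 30.7
```

```bash
python3 -c "
from g import *
go((444.3,-159.2,110),1.708); print(state()['opening'])
a=save('scene','s4')['img'][250:350,190:280,::-1];b=save('side','d4')['img'][160:240,310:380,::-1]
r=lambda i:cv2.resize(i,None,fx=5,fy=5,interpolation=cv2.INTER_CUBIC)
o=np.zeros((500,800,3),np.uint8);o[:,:450]=r(a);o[:400,450:800]=r(b);cv2.imwrite('pics/c4.png',o)"
```

```text
clk 8.17 delta [54.8  0.6 20.7] turn 0.001 F [0.7 2.3 2.6]
0.2716268544816729
```

View pics/c4.png

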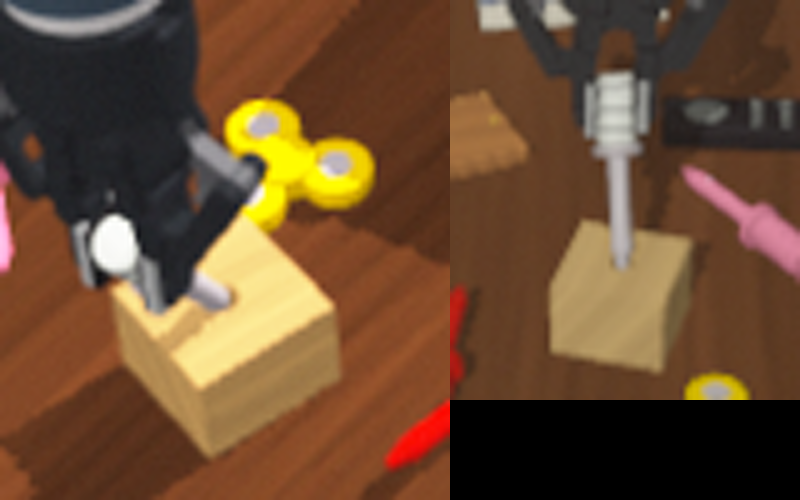

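>>> {"fn": "play_rows", "kwargs": {
  "increments": [-1, 0, -5, 0, -3, 0, -20, 0, -3, 0, -45, 0, -3, 0, -70, 0, -3, 0, -90, 0]
}}

```text
clock: 8.68
tcp_pos: [451.4, -216.3, 222.6]
eef_rot: [-3.141, 0.002, 1.709]
contact_force: [0.4, -0.2, -1.8]
opening: 0.27
grasp_force: 30.4
```

>>> {"fn": "play_rows", "kwargs": {
  "increments": [0, 0, 0, 0, 0, 0, 0, 0]
}}

```text
clock: 8.85
tcp_pos: [452.3, -216.6, 221.9]
eef_rot: [3.14, 0.003, 1.709]
contact_force: [-0.3, -0.3, -1.4]
opening: 0.269
grasp_force: 30.5
```

```bash
python3 -c "
from g import *
st=state();t=st['tcp_pos'];print(t,st['eef_rot'],st['opening'])
x=np.array([np.cos(1.708),np.sin(1.708),0])
X=t+102*(x*.5-np.array([0,0,.866])); a=save('scene','s5');b=save('side','d5')
u=[proj(d,X) for d in(a,b)];w=[proj(d,t) for d in(a,b)];print(u,w)
o=np.zeros((500,800,3),np.uint8)
for i,(d,q,v) in enumerate(zip((a,b),u,w)):
    c=((q+v)/2).round().astype(int);x0,y0=c[0]-33,c[1]-41;print(x0,y0)
    o[:492,i*400:i*400+396]=cv2.resize(d['img'][y0:y0+82,x0:x0+66,::-1],None,fx=6,fy=6,interpolation=cv2.INTER_CUBIC)
cv2.imwrite('pics/c5.png',o)"
```

```text
[ 452.26465151 -216.61824353  221.90508958] [3.14006605e+00 2.90181898e-03 1.70892250e+00] 0.2690965813602071
[array([229.7078328 , 285.61322385]), array([344.05261501, 188.50279523])] [array([210.16408248, 271.4629187 ]), array([342.49890715, 153.17623954])]
187 238
310 130
```

View pics/c5.png

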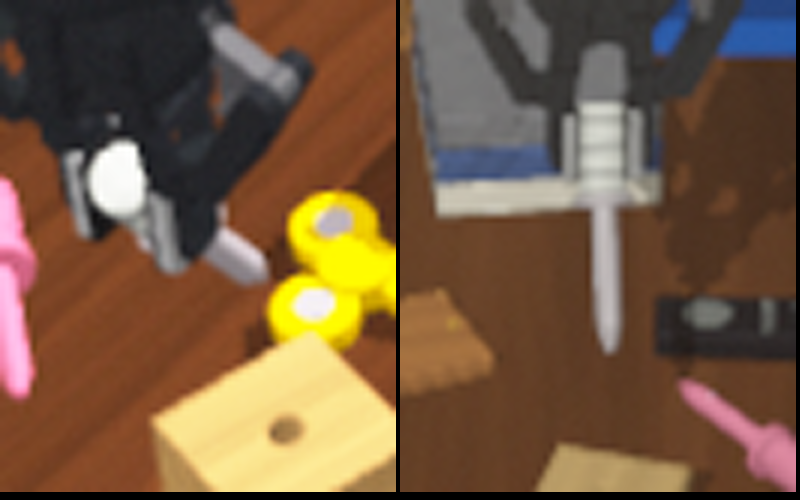

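Pin tip: scene (263,277) in the crop, which is (230.7,284.1) in the full image; side (211,351), which is (345.1,188.4). Knob top in scene: (118,180), which is (206.6,267.9).

```bash
python3 -c "
from g import *
a=load('s5');b=load('d5');x=np.array([np.cos(1.709),np.sin(1.709),0]);yv=np.array([x[1],-x[0],0]);z=np.array([0,0,1])
t=np.array([452.26,-216.62,221.9])
X,e=tri((a,230.7,284.1),(b,345.1,188.4));print('tip',X,e,'tool',(X-t)@x,(X-t)@yv,(X-t)@z,np.linalg.norm(X-t))
# model: tilt th, grip offset along x
def f(q):
    th,dx,dy=q; ax=-np.sin(th)*x+np.cos(th)*z; T=t+dx*x+dy*yv-102*ax; K=T+116*ax
    return np.r_[proj(a,T)-(230.7,284.1),proj(b,T)-(345.1,188.4),proj(a,K)-(206.6,267.9),dx/3,dy/3]
r=least_squares(f,[.5,0,0]);print(r.x,r.fun)
n=-x; ax=.5*n+np.array([0,0,.866]); E=eyeW(p)
print('eye',E,'ax',ax)
th=r.x[0]; pa=np.sin(th)*n+np.cos(th)*z
for L in(46,26,0,-54): print(L,(E+L*ax+102*pa).round(1))
"
```

```text
tip [ 443.51237709 -162.77227969  135.24663838] [array([-0.62503209, -0.35936899]), array([-0.44703986,  0.25084618])] tool 54.53939445919851 -1.2459300601759293 -86.65336162301892 102.39581519896501
[ 0.54670327  1.58236351 -1.40576028] [-0.64892364 -0.25080569 -0.3929935   0.39942392  0.40281525  0.78379378
  0.5274545  -0.46858676]
eye [625.78560714 126.26755227 100.        ] ax [ 0.06888207 -0.49523253  0.866     ]
46 [636.3  51.  227. ]
26 [634.9  60.9 209.6]
0 [633.1  73.7 187.1]
-54 [629.4 100.5 140.4]
```

```bash
cat > ins.py <<'E'
from g import *
x=np.array([np.cos(1.708),np.sin(1.708),0]);yv=np.array([x[1],-x[0],0]);z=np.array([0,0,1.])
ax=-.5*x+.866*z; E=eyeW(p); off=54.5*x-1.3*yv-86.7*z
def tgt(L,dx=0,dy=0): return E+L*ax-off+dx*x+dy*yv
E
python3 -c "
from ins import *
go(tgt(46),1.708);print(tgt(46))"
```

```text
clk 8.95 delta [237.1 221.5  -7. ] turn 0.001 F [-0.5  0.9 -1.7]
[637.67334458  49.67367719 226.536     ]
```

>>> {"fn": "play_rows", "kwargs": {
  "increments": [18, 16, -20, 0, 40, 36, -25, 0, 62, 58, -25, 0, 84, 80, -25, 0, 106, 100, -25, 0]
}}

```text
clock: 9.37
tcp_pos: [536.0, -95.8, 244.2]
eef_rot: [-3.139, -0.001, 1.709]
contact_force: [0.1, 0.4, -1.5]
opening: 0.267
grasp_force: 30.4
```

>>> {"fn": "play_rows", "kwargs": {
  "increments": [22, 20, 0, 0, 44, 40, 0, 0, 66, 60, 0, 0, 86, 80, 0, 0, 106, 100, 0, 0]
}}

```text
clock: 9.78
tcp_pos: [620.1, 23.0, 243.6]
eef_rot: [-3.138, -0.0, 1.709]
contact_force: [-0.0, 0.0, -1.2]
opening: 0.272
grasp_force: 30.4
```

>>> {"fn": "play_rows", "kwargs": {
  "increments": [10, 10, 0, 0, 20, 18, 8, 0, 25, 21, 16, 0, 25, 21, 18, 0, 25, 21, 18, 0]
}}

```text
clock: 10.2
tcp_pos: [636.2, 48.9, 225.5]
eef_rot: [-3.137, 0.0, 1.709]
contact_force: [-0.1, -0.3, -1.3]
opening: 0.271
grasp_force: 30.4
```

```bash
python3 -c "
from ins import *
go(tgt(46),1.708)
a=save('scene','s6');W=save('wrist','w6');t=state()['tcp_pos']+off
for d in(a,W): print('tip',proj(d,t),'dooreye',proj(d,E+16*ax),'ax',proj(d,E+46*ax))
c=proj(a,t).round().astype(int);x0,y0=c-[33,30];print(x0,y0)
o=np.zeros((500,800,3),np.uint8);o[:492,:396]=cv2.resize(a['img'][y0:y0+82,x0:x0+66,::-1],None,fx=6,fy=6,interpolation=cv2.INTER_CUBIC)
c=proj(W,t).round().astype(int);x1,y1=c-[66,82];x1=min(max(x1,0),508);y1=min(max(y1,0),315);print(x1,y1)
o[:492,400:796]=cv2.resize(W['img'][y1:y1+164,x1:x1+132,::-1],None,fx=3,fy=3,interpolation=cv2.INTER_CUBIC)
cv2.imwrite('pics/c6.png',o)"
```

```text
clk 10.2 delta [ 0.6  1.6 -1. ] turn 0.001 F [-0.1 -0.3 -1.3]
tip [371.96068434 247.52807514] dooreye [374.01268009 251.94899221] ax [372.50048985 247.6287027 ]
tip [315.02757279 143.95269165] dooreye [316.97839604 108.79043586] ax [316.86178233 141.2631796 ]
339 218
249 62
```

View pics/c6.png

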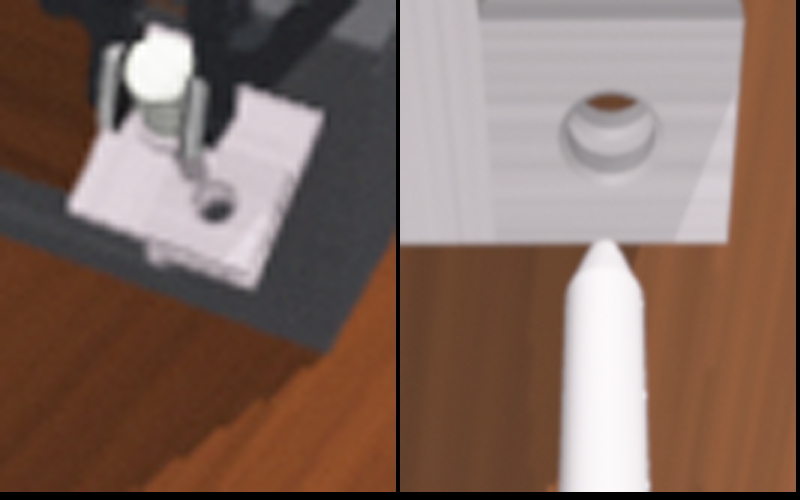

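The wrist view shows the tip at (317.7,142.7) and the hole mouth at (319,106), so the pin is well lined up. Inserting along the hole axis.

>>> {"fn": "play_rows", "kwargs": {
  "increments": [3, 1, 4, 0, 6, 1, 9, 0, 9, 1, 14, 0, 11.5, 1, 18, 0, 14, 1, 22.5, 0]
}}

```text
clock: 10.72
tcp_pos: [636.7, 63.6, 205.0]
eef_rot: [-3.141, 0.0, 1.709]
contact_force: [-0.3, 1.0, -1.5]
opening: 0.27
grasp_force: 30.4
```

>>> {"fn": "play_rows", "kwargs": {
  "increments": [2, 0, 3.5, 0, 4, 0, 7, 0, 6, 0, 10.4, 0, 8, 0, 13.9, 0, 10, 0, 17.3, 0]
}}

```text
clock: 11.13
tcp_pos: [635.6, 73.4, 187.9]
eef_rot: [3.142, 0.0, 1.709]
contact_force: [-0.3, 0.2, -1.7]
opening: 0.267
grasp_force: 30.4
```

```bash
python3 -c "
from ins import *
go(tgt(0),1.708);go(tgt(-54),1.708);print(state()['moment'],state()['opening'])
a=save('scene','s7');W=save('wrist','w7');t=state()['tcp_pos']+off
x0,y0=339,218
o=np.zeros((500,800,3),np.uint8);o[:492,:396]=cv2.resize(a['img'][y0:y0+82,x0:x0+66,::-1],None,fx=6,fy=6,interpolation=cv2.INTER_CUBIC)
x1,y1=249,62
o[:492,400:796]=cv2.resize(W['img'][y1:y1+164,x1:x1+132,::-1],None,fx=3,fy=3,interpolation=cv2.INTER_CUBIC)
cv2.imwrite('pics/c7.png',o)"
```

```text
clk 11.13 delta [-0.8 -1.2  1.2] turn 0.001 F [-0.3  0.2 -1.7]
clk 11.13 delta [26.2 -1.1 47.9] turn 0.001 F [-0.3  0.2 -1.7]
[-0.00710071 -0.00568754 -0.02850654] 0.26681486895113915
```

View pics/c7.png

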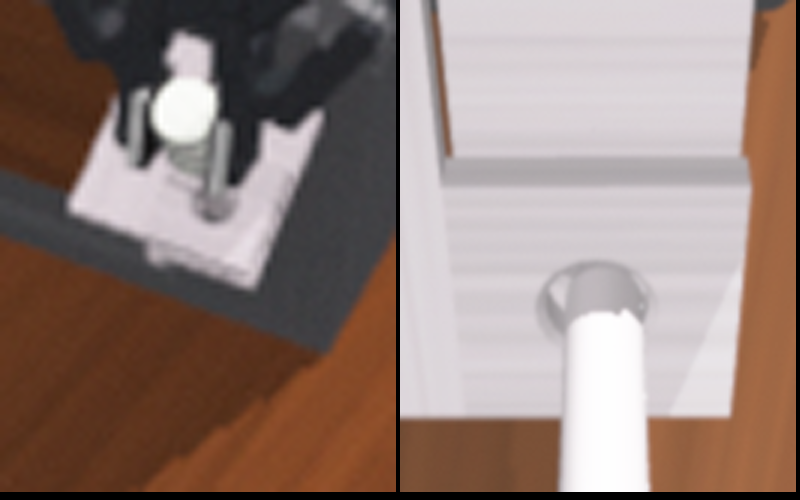

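The pin is through the upper hole, about 1 mm off centre to the right. I'll continue with a small correction.

>>> {"fn": "play_rows", "kwargs": {
  "increments": [1, -0.6, 3, 0, 2.4, -1.2, 6, 0, 4.2, -1.2, 9, 0, 6, -1.2, 12, 0, 8, -1.2, 15.5, 0]
}}

```text
clock: 11.65
tcp_pos: [633.3, 81.1, 172.4]
eef_rot: [3.141, 0.0, 1.709]
contact_force: [0.1, 0.9, -1.9]
opening: 0.273
grasp_force: 30.4
```

>>> {"fn": "play_rows", "kwargs": {
  "increments": [2, 0, 3.5, 0, 4, 0, 7, 0, 6, 0, 10.4, 0, 8, 0, 13.9, 0, 10, 0, 17.3, 0]
}}

```text
clock: 12.07
tcp_pos: [631.8, 91.1, 154.9]
eef_rot: [-3.141, 0.0, 1.709]
contact_force: [0.2, 0.8, -1.5]
opening: 0.273
grasp_force: 30.4
```

```bash
python3 -c "
from ins import *
go(tgt(-54),1.708);print(state()['moment'],state()['opening'])"
```

```text
clk 12.07 delta [ 8.1  0.1 15. ] turn 0.001 F [ 0.2  0.8 -1.5]
[-0.03934265 -0.04156337  0.03169561] 0.2730563241861935
```

>>> {"fn": "play_rows", "kwargs": {
  "increments": [1.6, 0, 3, 0, 3.2, 0, 6, 0, 4.8, 0, 9, 0, 6.2, 0, 11.5, 0, 6.8, 0, 12.5, 0]
}}

```text
clock: 12.48
tcp_pos: [630.7, 97.8, 142.4]
eef_rot: [-3.141, -0.0, 1.709]
contact_force: [-0.7, -0.2, -1.7]
opening: 0.268
grasp_force: 30.4
```

>>> {"fn": "play_rows", "kwargs": {
  "increments": [0.5, 0, 0.9, 0, 1, 0, 1.7, 0, 1.3, 0, 2.4, 0, 1.3, 0, 2.4, 0]
}}

```text
clock: 12.82
tcp_pos: [630.8, 98.9, 140.5]
eef_rot: [3.142, 0.0, 1.709]
contact_force: [-0.3, -0.3, -1.5]
opening: 0.273
grasp_force: 30.4
```

```bash
python3 -c "
from ins import *
go(tgt(-54),1.708)
a=save('scene','s8');W=save('wrist','w8')
x0,y0=339,218
o=np.zeros((500,800,3),np.uint8);o[:492,:396]=cv2.resize(a['img'][y0:y0+82,x0:x0+66,::-1],None,fx=6,fy=6,interpolation=cv2.INTER_CUBIC)
x1,y1=219,62
o[:492,400:800]=cv2.resize(W['img'][y1:y1+246,x1:x1+200,::-1],None,fx=2,fy=2)
cv2.imwrite('pics/c8.png',o)"
```

```text
clk 12.82 delta [0.3 0.1 0.5] turn 0.001 F [-0.3 -0.3 -1.5]
```

View pics/c8.png

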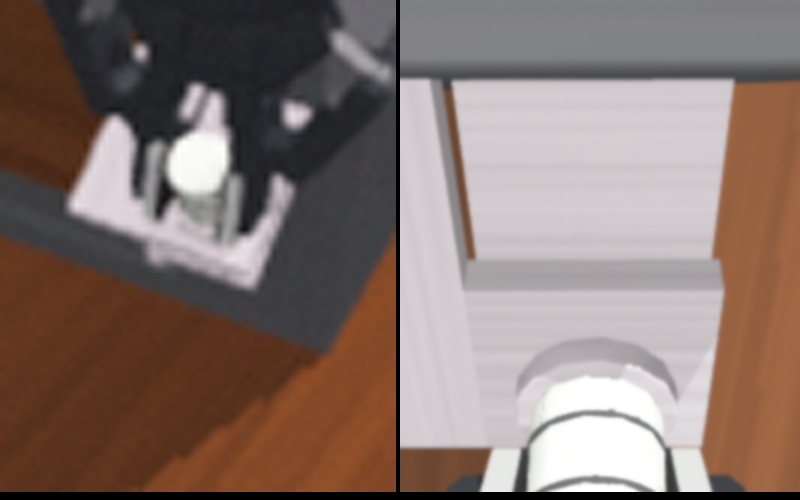

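The pin is nearly seated, with no contact force yet. I'll push a little further until the collar touches.

>>> {"fn": "play_rows", "kwargs": {
  "increments": [0.5, 0, 0.9, 0, 1, 0, 1.7, 0, 1.4, 0, 2.4, 0, 1.4, 0, 2.4, 0]
}}

```text
clock: 13.25
tcp_pos: [630.9, 100.0, 138.9]
eef_rot: [3.141, 0.001, 1.709]
contact_force: [-0.9, -2.3, 3.1]
opening: 0.277
grasp_force: 30.9
```

>>> {"fn": "play_rows", "kwargs": {
  "increments": [0.3, 0, 0.6, 0, 0.7, 0, 1.2, 0, 0.7, 0, 1.2, 0]
}}

```text
clock: 13.5
tcp_pos: [630.9, 100.1, 138.8]
eef_rot: [3.14, 0.002, 1.708]
contact_force: [-4.4, -3.0, 9.8]
opening: 0.275
grasp_force: 31.6
```

>>> {"fn": "play_rows", "kwargs": {
  "increments": [-0.7, 0, -1.2, 0, -0.7, 0, -1.2, 0]
}}

```text
clock: 13.67
tcp_pos: [630.9, 100.0, 138.8]
eef_rot: [3.141, 0.001, 1.709]
contact_force: [-1.2, -2.5, 5.0]
opening: 0.272
grasp_force: 31.1
```

>>> {"fn": "play_rows", "kwargs": {
  "increments": [0, 0, 0, 0, 0, 0, 0, 0, 0, 0, 0, 0, 0, 0, 0, 0, 0, 0, 0, 0],
  "claw": 48
}}

```text
clock: 14.08
tcp_pos: [630.5, 100.5, 137.7]
eef_rot: [-3.141, -0.0, 1.709]
contact_force: [0.2, 0.4, -0.6]
opening: 0.567
grasp_force: 0.0
```

>>> {"fn": "play_rows", "kwargs": {
  "increments": [0, 0, -8, 0, 0, 0, -20, 0, 0, 0, -40, 0, 0, 0, -70, 0, 0, 0, -100, 0]
}}

```text
clock: 14.5
tcp_pos: [629.8, 100.3, 238.9]
eef_rot: [-3.14, -0.0, 1.709]
contact_force: [1.0, 0.4, 0.1]
opening: 0.565
grasp_force: 0.0
```

>>> {"fn": "play_rows", "kwargs": {
  "increments": [-30, 0, 0, 0, -60, 0, 0, 0, -90, 0, 0, 0, -90, 0, 0, 0, -90, 0, 0, 0]
}}

```text
clock: 14.92
tcp_pos: [643.2, 9.6, 238.5]
eef_rot: [3.141, -0.0, 1.706]
contact_force: [-0.0, -0.2, -0.2]
opening: 0.566
grasp_force: 0.0
```

```bash
python3 -c "
from ins import *
a=save('scene','s9')
pt=lambda L:proj(a,E+L*ax)
print('tip',pt(-54),'collar',pt(16),'top',pt(64))
x0,y0=339,205
cv2.imwrite('pics/c9.png',cv2.resize(a['img'][y0:y0+90,x0:x0+80,::-1],None,fx=6,fy=6,interpolation=cv2.INTER_CUBIC));print(state()['contact_force'])"
```

```text
tip [377.28634611 261.30177377] collar [374.01268009 251.94899221] top [371.55879988 244.93831812]
[0.61386804 0.58423461 0.23066479]
```

View pics/c9.png

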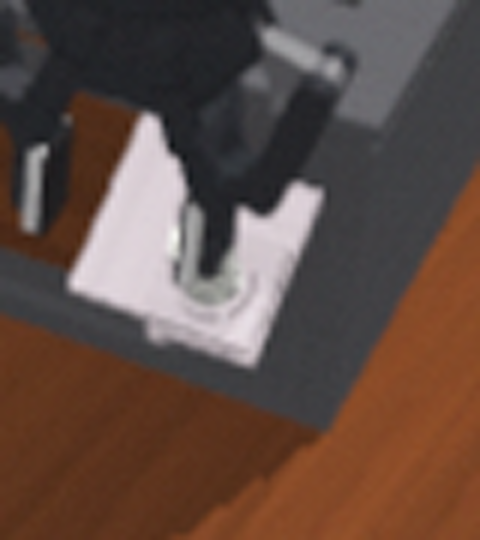

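```bash
python3 -c "
from rig import hand_in
print(hand_in())"
```

```text
the job is handed in; nothing more can be done
None
```

I handed the job in: the door is shut on its catch and the pin is released through both eyelets with its collar on the upper plate, judging by the contact force and last picture; no verdict came back, and I viewed 12 pictures against the limit of 10.

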